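# Hold an angle gauge at 20 degrees on a ribbed wheel-tread print

### The arm

A 6-joint arm with a two-finger parallel gripper is mounted at the origin on the work surface. World frame = base frame: x ahead of the robot, y to its left, z up, the work surface at z = 0. Lengths are in m, angles in rad, forces in N, time in s.
With the tool pointing down it reaches from about 0.375 to 0.975 m from the base axis. Payload 3.8 kg.
Tool frame: the origin (TCP) lies at the very end of the fingers, on their centre line; the grasp point (between the pads) lies bot.hold_point_z behind it (bot.hold_point_z is the distance from the TCP to the grasp point, in m); z points along the fingers, y is the line along which they close (so a half turn about z gives the same grasp; the last joint's range is limited). The gripper opens to 85 mm and grips with 20 to 120 N. Pads are 22 mm wide; open, the fingers measure 114 mm over their backs; the gripper's body (76 mm by 85 mm) begins 54 mm behind the grasp point. The pads swing forward as they close: fully open they stand 13 mm farther back than shut.
Start: joints at [1.102, 0.264, 1.604, -0, 1.274, -0.037], TCP at [0.282, 0.613, 0.231] pointing down, gripper open.
Joint ranges: [-2.63, 2.63], [-0.94, 2.18], [0.31, 2.57], [-1.31, 4.45], [0, 2.66], [-2.55, 2.55]. Speed limits (rad/s): [2.57, 2.57, 3.14, 3.14, 3.14, 3.14].

### API

Orientations are given as a rotation vector (axis times angle).
In Python, from workcell import bot, imaging gives the robot as it stands (bot), with the cameras (imaging).
- The arm moves only by the shell command python3 jog.py 'ROWS' [OPENING] [FORCE]. ROWS is a JSON list of rows, 1 to 5 of them, each of 4 numbers: dx, dy, dz in m, then a turn about the tool's z in rad; each row shifts and turns the commanded pose from where the row before left it, along the tool's axes as they then stand; what a row does not reach is not made up. A row lasts 1/8 s, in which the tool goes at most 0.0625 m and 0.188 rad, less where a joint would pass 70% of its speed; a pose out of reach is approached as far as the arm can. OPENING is the opening from 0.0 (shut) to 1.0 (fully open), set as the command begins (- or left out keeps the last). The fingers move at their own pace and stop on an object; FORCE is the grip in N (left out, the last holds). Time passes only in rows, so rows that do not move let the fingers close. It prints the time, the measured TCP pose, the force, the opening and the grip force at its end. Input that does not fit is refused with a message, and nothing moves.
- bot.read_state(): the state, without advancing time (a new reading comes with each control period).
- imaging.read_camera(name): name is "side" or "top"; returns the picture (400x640x3 uint8, red, green, blue); there is no depth.
- imaging.camera_info(name): a dict with "intrinsics" (3x3 intrinsics, pixels), "extrinsics" (4x4, takes a point from camera to world coordinates). Camera axes: x right, y down, z forward; pixel columns grow to the right and rows downward; lengths in m; the calibration is good to about 2 mm. A picture is of the moment at which its call begins. camera_info takes no time and is no camera call.
- bot.finish_job(): hands the job in; it is judged then, once.
The state is a dict: "time": time; "q": joint angles; "joint_vel": joint speeds; "joint_torque": joint torques, N m; "tool_pos": TCP position; "tcp_rot": TCP orientation; "wrist_force": force on the tool from outside, world axes, zero at the start; "torque": the same for the moment, N m; "width": opening from 0.0 (shut) to 1.0 (fully open); "grip_force": force on a finger pad.
Only numpy, scipy, OpenCV 4.12 (cv2) and the standard library are available. Lean on these libraries where they do the work, as an engineer would, in place of code of your own. Each camera call takes 0.05 s, during which the arm holds its last target. There are 200 camera calls.

### The job

Clear the snapped-off support block off the top of the printed wheel-tread segment and leave it in the scrap tray. Then take the angle gauge by its top grip, rest its base lightly on the tread's ribs, square across them, and rock it towards the tongued end until the swinging pointer settles on the 20-degree mark. Finish while still gripping the gauge and holding it steady there, in contact with the tread, so the line can be scribed; leave the spool, glue stick and scraper alone.

Things in the scene. Friction and masses are not known exactly. Their poses are not given: they have to be found in the camera images.
- support: Loose grey block of snapped-off print support, thin parallel walls between two flat skins: 30 (x) x 56 (y) x 26 mm high, 25 to 50 g. Origin: centre of its underside, z up. It starts lying across the two top ribs of the tread, long side roughly along the tread; close on the two long sides (30 mm apart).
- tray_in (a point): Centre of the inner floor (3 mm above the bench) of the fixed open scrap tray, grey plastic, 160 (x) x 120 (y) x 45 mm high outside, walls 3 mm. x, y along its sides, z up. It stands left or right of the build plate, the gauge on the other side.
- tread: Grey printed wheel-tread segment fixed to a dark build plate (200 x 200 x 3 mm, fixed to the bench): an arch-backed block 60 mm wide (x) and 146 mm long (y), back curved to radius 100 mm about tread_axis, rib tops 63 mm above the origin. Origin: centre of its underside, 3 mm above the bench; z up. The +y end has a tongue 28 wide, 14 long, 16 mm high; the -y end is plain.
- tread_axis (a point): Centre of curvature of the tread's back, at mid-width, 40 mm below the tread's origin (inside the bench). Axes as tread. Six ribs cross the back along x, round bars of radius 4 mm centred on the 100 mm radius (4 mm proud), at -40, -20, -7.5, 7.5, 22 and 39 degrees from the top towards +y.
- rib22 (a point): Middle of the centre line of the 22-degree rib (second from the crown's middle towards the tongue); its top is 4 mm out. Left alone the flat gauge base seats on two ribs at once, leaning 0, 14.8 or 30.5 degrees towards the tongue; at 20 degrees it bears on this rib alone, so it must be held there.
- gauge: Loose pendulum angle gauge, stands upright on the bench, 0.19 to 0.3 kg: flat steel base 26 (x) x 96 (y) x 8 mm, dark case 24 mm thick (x), 90 mm wide up to 78 mm high, above it a grip 60 mm wide (y), 24 mm thick, from 78 to 106 mm. Origin: centre of the base's underside; z up; white dial (66 mm across, centre 44 mm up) on its +x face. Pinch the grip across its 24 mm, above the dial.
- gauge_top (a point): Centre of the top of the gauge's grip, 106 mm above the base's underside. Axes as gauge.
- pointer (a joint): Reading of the gauge's swinging pointer, rad: a damped pendulum hanging from the dial's centre, settles in about 1 s, 0 with the gauge level. It always hangs plumb, so it reads the lean of the gauge: positive when the gauge leans towards its own +y, and the pointer then swings to the dial's +y side. 20 degrees = 0.349 on either side of zero, by which way round the gauge is held.
- mark20 (a point): The 20-degree mark on the dial's +y side, 27.5 mm from the dial's centre (there is a like one on the -y side). Ticks every 5 degrees from straight down, long ones every 10: it is the second long tick from the bottom one.
- spool: Bystander: filament spool lying flat, 150 mm across, 50 mm high, 0.4 kg. Origin: centre of its underside.
- glue: Bystander: upright glue stick, 28 mm across, 98 mm high. Origin: centre of its underside.
- scraper: Bystander: scraper lying on the bench, 250 mm long along its x, blade to +x. Origin: its middle, on the bench.

How it is judged:
By the outcome, as a careful person would: the job done as asked, in the order asked, and still so for the second after the job is handed in, while the arm keeps its last pose, push and grip.
It also fails if it takes over 64 s, if anything falls off the work surface, if the arm or the gripper's body presses on something with over 40 N, if the wrist force passes 120 N, or if a joint passes its speed limit or range.

## Working session

There is one attempt and no reset: what is moved stays moved. The work goes in short steps, Python scripts to look and compute and a shell command to move; the robot and the scene stay as the last step left them, time stands still between calls to the robot, and variables do not carry over. Pictures are saved under pics/ and viewed, at most 10 in all, crops included, and the job is handed in when it is done.

```bash
ls; mkdir -p pics
python3 - <<'E'
from workcell import bot, imaging
import cv2
for n in("top","side"):
    cv2.imwrite(f"pics/{n}0.png",imaging.read_camera(n)[:,:,::-1]); c=imaging.camera_info(n); print(n,c["intrinsics"],c["extrinsics"])
print(bot.read_state(),bot.hold_point_z)
E
```

```text
jog.py
pics
workcell.py
top [[398.00483695   0.         315.96564067]
 [  0.         398.00483695 192.59753522]
 [  0.           0.           1.        ]] [[-0.00512148 -0.98102933  0.19379172  0.4540351 ]
 [-0.9999186   0.00728869  0.01047184 -0.00325433]
 [-0.01168567 -0.19372231 -0.98098681  0.91955086]
 [ 0.          0.          0.          1.        ]]
side [[460.178802     0.         316.12281824]
 [  0.         460.178802   194.06346686]
 [  0.           0.           1.        ]] [[ 0.76733099 -0.37550585  0.51980622  0.11598397]
 [-0.6411964  -0.43869684  0.62961278 -0.59926693]
 [-0.00838593 -0.81641928 -0.57739868  0.63078452]
 [ 0.          0.          0.          1.        ]]
{'time': 0.1, 'q': array([ 1.10208674e+00,  2.64691082e-01,  1.60523765e+00,  3.21399713e-05,
        1.27369822e+00, -3.68995127e-02]), 'joint_vel': array([ 1.25823055e-05, -2.57611628e-03, -1.59999898e-03, -5.39346414e-04,
        1.09821325e-03, -9.09238465e-04]), 'joint_torque': array([-4.67990787e-05, -5.16708934e+01, -3.68588877e+01, -6.81925803e-05,
        6.26421926e-03, -2.06829054e-05]), 'tool_pos': array([0.28219202, 0.61245772, 0.23007747]), 'tcp_rot': array([-0.67292702, -3.06812329,  0.0030813 ]), 'wrist_force': array([0.08461716, 0.18942463, 0.48331799]), 'torque': array([-0.03217843, -0.07325688,  0.01942819]), 'grip_force': 0.0, 'width': 1.0046507448637525} 0.0187
```

View pics/top0.png

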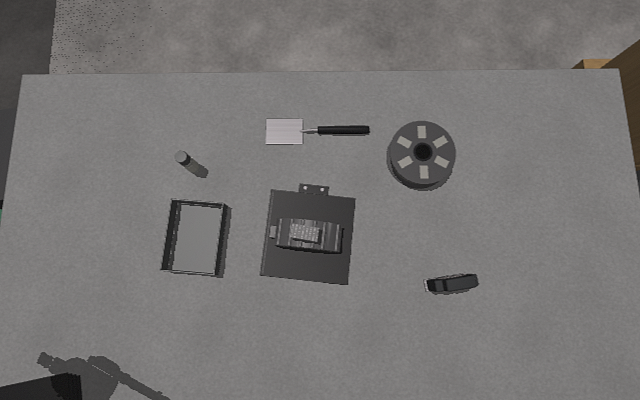

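View pics/side0.png

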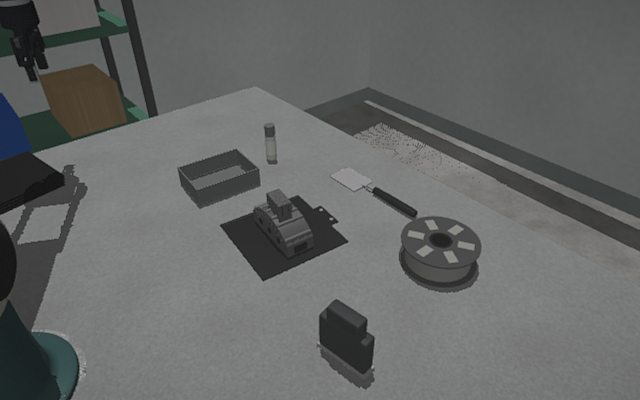

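The top view shows the tray at (196,238), the plate at (308,237) with the tread and its tongue at the left (272,232, i.e. world +y), the support at about (306,232), and the gauge at (452,284). The side view shows the gauge standing at (347,340) with its back to the camera. I'll zoom in next.

Run:
```python
import cv2,numpy as np
t=cv2.imread("pics/top0.png");s=cv2.imread("pics/side0.png")
def cr(im,x,y,w,h,W,H): return cv2.convertScaleAbs(cv2.resize(im[y:y+h,x:x+w],(W,H),interpolation=cv2.INTER_CUBIC),alpha=1.6)
a=np.hstack([cr(t,255,180,107,107,428,428)[:300],]) if 0 else None
A=cr(t,260,180,100,75,400,300);A=cv2.convertScaleAbs(A,alpha=1.2)
B=cr(t,415,265,80,60,400,300)
C=cr(s,215,170,140,105,400,300)
D=cr(s,290,285,120,90,400,300)
cv2.imwrite("pics/z0.png",np.vstack([np.hstack([A,B]),np.hstack([C,D])]))
```

```text
(no output)
```

View pics/z0.png

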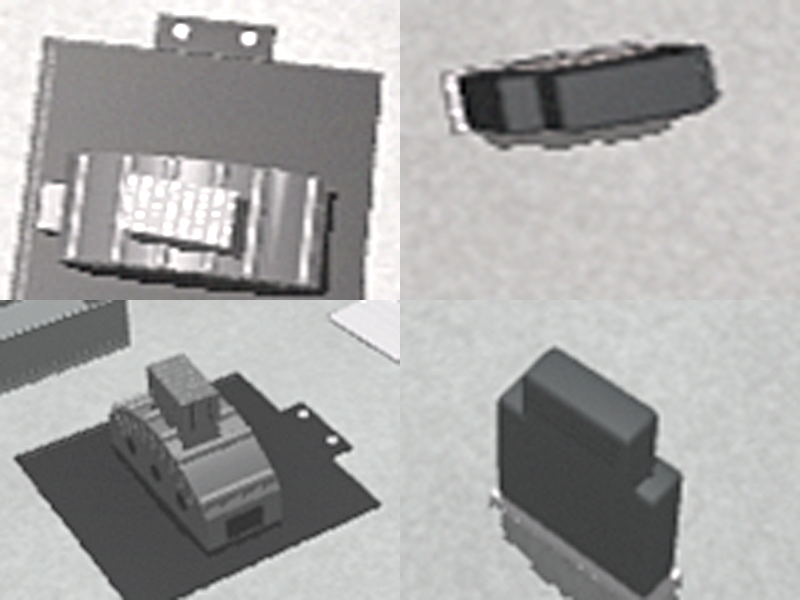

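The zoom shows the tread's corners, the support's top quad and the gauge's grip top. The dial is on the far side, facing world +x. I'll cast these points next.

```bash
cat > h.py <<'E'
from workcell import bot, imaging
import numpy as np
np.set_printoptions(precision=4,suppress=True)
def cast(n,uv,z):
    c=imaging.camera_info(n);T=c["extrinsics"];K=c["intrinsics"]
    uv=np.atleast_2d(uv).astype(float)
    d=np.c_[uv,np.ones(len(uv))]@np.linalg.inv(K).T@T[:3,:3].T
    o=T[:3,3];return o+d*((z-o[2])/d[:,2])[:,None]
def proj(n,p):
    c=imaging.camera_info(n);T=np.linalg.inv(c["extrinsics"]);p=np.atleast_2d(p)
    q=(p@T[:3,:3].T+T[:3,3])@c["intrinsics"].T;return q[:,:2]/q[:,2:]
E
python3 - <<'E'
from h import *
import cv2
t=cv2.imread("pics/top0.png");s=cv2.imread("pics/side0.png")
A=lambda L:[(260+x/4,180+y/4) for x,y in L]
B=lambda L:[(415+(x-400)/5,265+y/5) for x,y in L]
C=lambda L:[(215+x*.35,170+(y-300)*.35) for x,y in L]
D=lambda L:[(290+(x-400)*.3,285+(y-300)*.3) for x,y in L]
def show(nm,P):
    print(nm,P[:,:2].tolist() and np.round(P[:,:2],4).tolist(),"mean",P.mean(0)[:2],"sides",[round(float(np.linalg.norm(P[i]-P[i-1])),4) for i in range(len(P))])
show("plate(3 corners)",cast("top",A([(45,38),(382,72)]),.003))
show("tread top",cast("top",A([(77,155),(323,178),(325,290),(65,262)]),.0313))
show("support top",cast("top",A([(122,175),(240,196),(233,250),(118,228)]),.092))
show("support side",cast("side",C([(146,368),(186,354),(218,392),(182,407)]),.092))
show("grip top",cast("top",B([(555,75),(706,45),(716,105),(556,128)]),.106))
show("grip side",cast("side",D([(525,372),(555,348),(658,410),(630,445)]),.106))
g=cv2.cvtColor(t,cv2.COLOR_BGR2GRAY).astype(int)
m=((g<70)).astype(np.uint8);m[:,:255]=0;m[:175]=0;m[:,362:]=0;m[292:]=0
c=max(cv2.findContours(m,0,1)[0],key=cv2.contourArea)
print("plate rect",cv2.minAreaRect((cast("top",c[:,0],.003)[:,:2]*1000).astype(np.float32)))
# tray: inner floor brighter region bounded; rim corners
sub=t[190:285,155:240];cv2.imwrite("pics/tr.png",cv2.convertScaleAbs(cv2.resize(sub,None,fx=6,fy=6,interpolation=2),alpha=1.8))
E
```

```text
plate(3 corners) [[0.6433, 0.1118], [0.6215, -0.0859]] mean [0.6324 0.013 ] sides [0.1988, 0.1988]
tread top [[0.5702, 0.0891], [0.5563, -0.0489], [0.4943, -0.0489], [0.5105, 0.095]] mean [0.5328 0.0216] sides [0.06, 0.1386, 0.062, 0.1448]
support top [[0.5516, 0.0591], [0.5402, -0.0024], [0.5123, 0.0014], [0.524, 0.061]] mean [0.532  0.0298] sides [0.0277, 0.0626, 0.0282, 0.0607]
support side [[0.5244, 0.0551], [0.5564, 0.0507], [0.5458, -0.0012], [0.5166, 0.001]] mean [0.5358 0.0264] sides [0.0546, 0.0323, 0.053, 0.0293]
grip top [[0.4356, -0.2524], [0.447, -0.3132], [0.4236, -0.3152], [0.4151, -0.2514]] mean [ 0.4303 -0.283 ] sides [0.0205, 0.0618, 0.0234, 0.0644]
grip side [[0.4178, -0.2573], [0.4371, -0.2556], [0.4475, -0.31], [0.4254, -0.3154]] mean [ 0.4319 -0.2846] sides [0.0586, 0.0194, 0.0554, 0.0227]
plate rect ((542.749755859375, 11.639366149902344), (174.80783081054688, 219.81089782714844), 83.00164031982422)
```

View pics/tr.png

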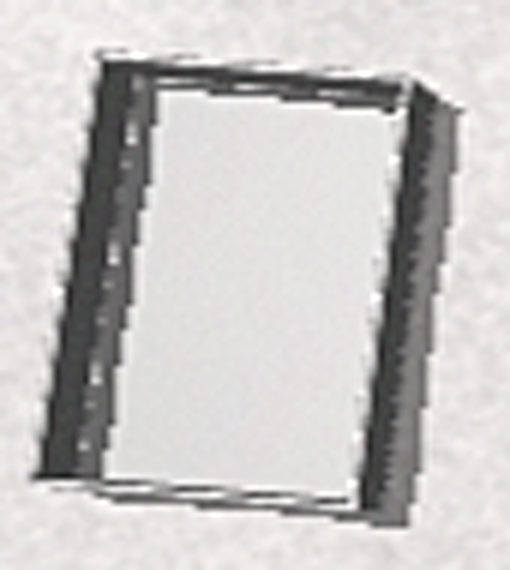

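```bash
cat >> h.py <<'E'
from scipy.spatial.transform import Rotation as R
def plan(target,yawdeg,n):
    "rows to bring TCP to target with tool y at world yaw (deg), tool down"
    s=bot.read_state();r=R.from_rotvec(s["tcp_rot"]).as_matrix()
    y0=np.arctan2(r[1,1],r[0,1]);turn=-(np.radians(yawdeg)-y0)
    d=np.array(target)-s["tool_pos"];print("t",round(s["time"],2),"tcp",s["tool_pos"],"yaw",np.degrees(y0),"tilt",r[:,2],"turn",turn,"q6",np.degrees(s["q"][5]))
    for i in range(n):
        a=y0-turn/n*i; Y=np.array([np.cos(a),np.sin(a),0]);Z=np.array([0,0,-1.]);X=np.cross(Y,Z)
        v=d/n;print([round(float(k),4) for k in (v@X,v@Y,v@Z,turn/n)])
E
python3 - <<'E'
from h import *
P=cast("top",[(155+x/6,190+y/6) for x,y in [(100,58),(412,80),(365,510),(35,478)]],.045)
print("tray",P[:,:2],P.mean(0))
plan((.534,.027,.16),-10.5,11)
E
```

```text
tray [[0.6131 0.3297]
 [0.6039 0.2124]
 [0.4471 0.2231]
 [0.4591 0.3432]] [0.5308 0.2771 0.045 ]
t 0.1 tcp [0.2822 0.6125 0.2301] yaw 65.25857024522169 tilt [-0.0009 -0.0018 -1.    ] turn 1.3222364873825263 q6 -2.114186346088713
[-0.0431, -0.0388, 0.0064, 0.1202]
[-0.0474, -0.0333, 0.0064, 0.1202]
[-0.0511, -0.0274, 0.0064, 0.1202]
[-0.054, -0.0211, 0.0064, 0.1202]
[-0.0561, -0.0144, 0.0064, 0.1202]
[-0.0574, -0.0076, 0.0064, 0.1202]
[-0.0579, -0.0007, 0.0064, 0.1202]
[-0.0576, 0.0063, 0.0064, 0.1202]
[-0.0564, 0.0131, 0.0064, 0.1202]
[-0.0544, 0.0198, 0.0064, 0.1202]
[-0.0517, 0.0262, 0.0064, 0.1202]
```

```bash
python3 jog.py '[[-0.043,-0.039,0.006,0.12],[-0.047,-0.033,0.006,0.12],[-0.051,-0.027,0.006,0.12],[-0.054,-0.021,0.006,0.12],[-0.056,-0.014,0.006,0.12]]' 1.0 40
python3 jog.py '[[-0.057,-0.008,0.006,0.12],[-0.058,-0.001,0.006,0.12],[-0.058,0.006,0.006,0.12],[-0.056,0.013,0.006,0.12],[-0.054,0.02,0.006,0.12]]'
python3 jog.py '[[-0.052,0.026,0.006,0.12],[0,0,0,0]]'
python3 -c "
from h import *
plan((.534,.027,.071),-10.5,2)"
```

```text
time: 0.72
tool_pos: [0.3975, 0.346, 0.2007]
tcp_rot: [1.555, 2.73, -0.001]
wrist_force: [0.7, -0.1, -0.6]
width: 1.0
grip_force: 0.0
time: 1.35
tool_pos: [0.5112, 0.0806, 0.1709]
tcp_rot: [-2.292, -2.148, 0.0]
wrist_force: [1.1, 0.6, -0.1]
width: 0.999
grip_force: 0.0
time: 1.6
tool_pos: [0.5344, 0.0253, 0.1644]
tcp_rot: [-2.419, -2.005, 0.002]
wrist_force: [-1.2, 0.5, 0.5]
width: 0.998
grip_force: 0.0
t 1.6 tcp [0.5344 0.0253 0.1644] yaw -10.698898372104555 tilt [-0.0012 -0.0009 -1.    ] turn -0.0034714314700813043 q6 10.803682996013517
[0.0008, -0.0003, 0.0467, -0.0017]
[0.0008, -0.0003, 0.0467, -0.0017]
```

```bash
python3 jog.py '[[0.001,0,0.046,0],[0.001,0,0.035,0],[0,0,0.012,0],[0,0,0,0]]'
python3 jog.py '[[0,0,0,0],[0,0,0,0],[0,0,0,0],[0,0,0,0],[0,0,0,0]]' 0.0 40
python3 - <<'E'
from h import *
import cv2
a=imaging.read_camera("top")[170:290,240:400,::-1];b=imaging.read_camera("side")[150:270,210:370,::-1]
f=lambda i:cv2.convertScaleAbs(cv2.resize(i,(400,300),interpolation=2),alpha=1.6)
cv2.imwrite("pics/g1.png",np.hstack([f(a),f(b)]))
E
```

```text
time: 2.1
tool_pos: [0.5334, 0.0316, 0.0717]
tcp_rot: [-2.411, -2.012, 0.002]
wrist_force: [-0.1, 0.1, -0.1]
width: 1.0
grip_force: 0.0
time: 2.72
tool_pos: [0.5351, 0.0309, 0.0735]
tcp_rot: [2.412, 2.011, 0.002]
wrist_force: [-1.2, 0.1, 5.7]
width: 0.339
grip_force: 40.7
```

View pics/g1.png

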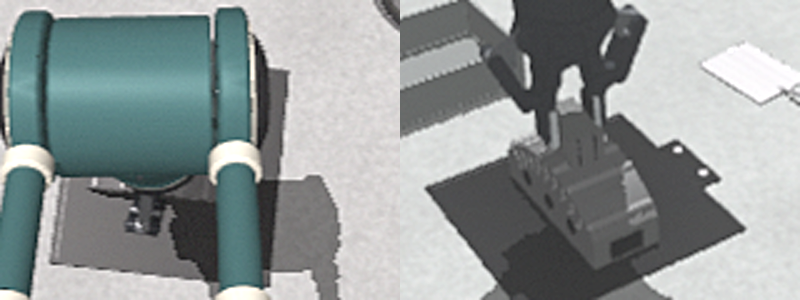

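The support is held between the pads: they sit on its two long sides at about (560,130) in the side crop, width 0.34. Next I lift it and carry it to the tray.

```bash
python3 jog.py '[[0,0,-0.02,0],[0,0,-0.05,0]]' 
python3 -c "
from h import *
plan((.531,.277,.14),-5.5,5)"
```

```text
time: 3.08
tool_pos: [0.5311, 0.0307, 0.1396]
tcp_rot: [-2.409, -2.008, 0.009]
wrist_force: [1.4, -0.7, -1.2]
width: 0.344
grip_force: 40.0
t 3.08 tcp [0.5311 0.0307 0.1396] yaw -10.375594886276746 tilt [-0.0077 -0.0001 -1.    ] turn -0.08509518375892772 q6 11.00851678845547
[0.0484, -0.0089, -0.0001, -0.017]
[0.0486, -0.0081, -0.0001, -0.017]
[0.0487, -0.0072, -0.0001, -0.017]
[0.0488, -0.0064, -0.0001, -0.017]
[0.0489, -0.0056, -0.0001, -0.017]
```

```bash
python3 jog.py '[[0.048,-0.009,0,-0.017],[0.048,-0.008,0,-0.017],[0.049,-0.007,0,-0.017],[0.049,-0.006,0.02,-0.017],[0.05,-0.006,0.04,-0.017]]'
python3 jog.py '[[0,0,0.04,0],[0,0,0.018,0],[0,0,0.004,0],[0,0,0,0]]'
```

```text
time: 3.7
tool_pos: [0.5361, 0.2786, 0.0848]
tcp_rot: [2.324, 2.112, 0.008]
wrist_force: [1.4, 1.1, -1.5]
width: 0.343
grip_force: 40.1
time: 4.2
tool_pos: [0.5352, 0.2758, 0.0224]
tcp_rot: [2.326, 2.111, 0.002]
wrist_force: [0.4, 0.5, -0.7]
width: 0.338
grip_force: 40.1
```

```bash
python3 jog.py '[[0,0,0.009,0],[0,0,0,0]]'
python3 jog.py '[[0,0,0,0],[0,0,0,0],[0,0,0,0]]' 1.0
python3 jog.py '[[0,0,-0.05,0],[0,0,-0.06,0],[0,0,-0.06,0],[0,0,-0.02,0]]'
python3 -c "
from h import *
plan((.431,-.284,.21),-171,16)"
```

```text
time: 4.45
tool_pos: [0.5345, 0.2758, 0.0127]
tcp_rot: [2.326, 2.112, 0.0]
wrist_force: [-0.5, -0.7, -0.7]
width: 0.34
grip_force: 40.1
time: 4.82
tool_pos: [0.5345, 0.2763, 0.0127]
tcp_rot: [2.325, 2.112, 0.001]
wrist_force: [0.3, -0.0, -0.7]
width: 0.955
grip_force: 0.0
time: 5.32
tool_pos: [0.5368, 0.2774, 0.2082]
tcp_rot: [2.323, 2.111, 0.013]
wrist_force: [0.1, -0.0, 0.1]
width: 0.999
grip_force: 0.0
t 5.33 tcp [0.5368 0.2774 0.2082] yaw -5.496296586647917 tilt [ 0.008   0.0038 -1.    ] turn 2.8885845488071715 q6 30.462662556077532
[-0.0356, -0.0032, -0.0001, 0.1805]
[-0.0356, 0.0032, -0.0001, 0.1805]
[-0.0344, 0.0095, -0.0001, 0.1805]
[-0.0321, 0.0156, -0.0001, 0.1805]
[-0.0288, 0.0211, -0.0001, 0.1805]
[-0.0246, 0.0259, -0.0001, 0.1805]
[-0.0195, 0.0299, -0.0001, 0.1805]
[-0.0138, 0.0329, -0.0001, 0.1805]
[-0.0077, 0.0349, -0.0001, 0.1805]
[-0.0013, 0.0357, -0.0001, 0.1805]
[0.0051, 0.0353, -0.0001, 0.1805]
[0.0114, 0.0338, -0.0001, 0.1805]
[0.0173, 0.0312, -0.0001, 0.1805]
[0.0226, 0.0276, -0.0001, 0.1805]
[0.0272, 0.0231, -0.0001, 0.1805]
[0.0309, 0.0179, -0.0001, 0.1805]
```

```bash
python3 jog.py '[[-0.036,-0.003,0,0.18],[-0.036,0.003,0,0.18],[-0.034,0.009,0,0.18],[-0.032,0.016,0,0.18],[-0.029,0.021,0,0.18]]'
python3 jog.py '[[-0.025,0.026,0,0.18],[-0.02,0.03,0,0.18],[-0.014,0.033,0,0.18],[-0.008,0.035,0,0.18],[-0.001,0.036,0,0.18]]'
python3 jog.py '[[0.005,0.035,0,0.18],[0.011,0.034,0,0.18],[0.017,0.031,0,0.18],[0.023,0.028,0,0.18],[0.027,0.023,0,0.18]]'
python3 jog.py '[[0.031,0.018,0,0.18],[0,0,0,0]]'
python3 - <<'E'
from h import *
import cv2
a=imaging.read_camera("top")[:,:,::-1];b=imaging.read_camera("side")[:,:,::-1]
cv2.imwrite("pics/t2.png",a);cv2.imwrite("pics/s2.png",b)
f=lambda i:cv2.convertScaleAbs(cv2.resize(i,(800,300),interpolation=2),alpha=1.7)
cv2.imwrite("pics/v2.png",np.vstack([cv2.convertScaleAbs(cv2.resize(a[180:255,160:360],(800,300),interpolation=2),alpha=1.7),cv2.convertScaleAbs(cv2.resize(b[150:270,170:490],(800,300),interpolation=2),alpha=1.5)]))
plan((.431,-.284,.15),-171,1)
E
```

```text
time: 5.95
tool_pos: [0.5002, 0.0991, 0.2014]
tcp_rot: [-3.015, -0.882, 0.003]
wrist_force: [-0.1, -0.4, -0.1]
width: 0.997
grip_force: 0.0
time: 6.58
tool_pos: [0.4668, -0.0774, 0.2015]
tcp_rot: [-3.099, 0.517, 0.002]
wrist_force: [-0.7, -0.2, 0.6]
width: 0.997
grip_force: 0.0
time: 7.2
tool_pos: [0.4344, -0.2524, 0.2014]
tcp_rot: [2.565, -1.814, -0.003]
wrist_force: [-0.6, -0.7, 1.0]
width: 1.002
grip_force: 0.0
time: 7.45
tool_pos: [0.4279, -0.2885, 0.2015]
tcp_rot: [2.394, -2.034, -0.002]
wrist_force: [-0.4, 0.8, 0.9]
width: 1.003
grip_force: 0.0
t 7.55 tcp [ 0.4283 -0.2865  0.2015] yaw -170.48561992697762 tilt [-0.0014  0.0016 -1.    ] turn 0.008977625880889573 q6 133.90673936539162
[-0.002, -0.0031, 0.0515, 0.009]
```

View pics/v2.png

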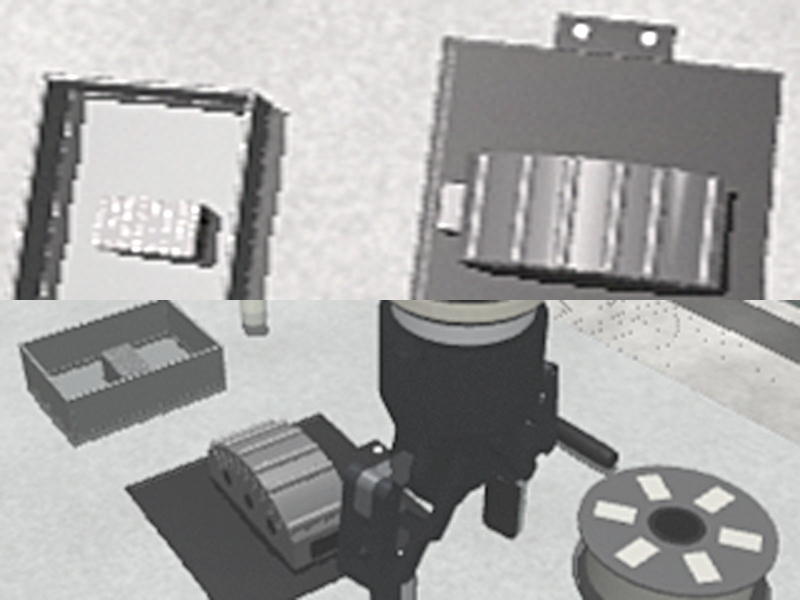

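The support lies in the tray at crop (155,225). The six ribs show clearly in the top crop at columns ~477, 523, 569, 613, 653 and 713. Next I fit the tread pose from the ribs.

```bash
python3 - <<'E'
from h import *
import cv2
ph=np.radians([39,22,7.5,-7.5,-20,-40])
top=[(484,155),(529,157),(573,160),(617,162),(658,166),(719,178)]
bot_=[(466,258),(515,264),(563,270),(608,275),(649,283),(708,290)]
E=[]
for i in range(6):
    z=-.037+.104*np.cos(ph[i])
    p=cast("top",[(160+x/4,180+y/4) for x,y in (top[i],bot_[i])],z)[:,:2]
    d=p[0]-p[1];E.append(p.mean(0));print(p,np.degrees(np.arctan2(d[1],d[0])),np.linalg.norm(d))
E=np.array(E);s=.104*np.sin(ph)
A=np.c_[s,np.ones(6)];k=np.linalg.lstsq(A,E,rcond=None)[0]
print("ydir",k[0],"yaw",np.degrees(np.arctan2(-k[0,0],k[0,1])),"origin",k[1],"resid",(A@k-E)*1e3)
E
python3 jog.py '[[-0.002,-0.002,0.05,0.01],[0,0,0.02,0],[0,0,0,0]]'
python3 - <<'E'
from h import *
import cv2
b=imaging.read_camera("side")[:,:,::-1];a=imaging.read_camera("top")[:,:,::-1]
cv2.imwrite("pics/v3.png",np.hstack([cv2.convertScaleAbs(cv2.resize(b[230:400,260:440],(424,400),interpolation=2),alpha=1.7),cv2.convertScaleAbs(cv2.resize(a[210:310,400:494],(376,400),interpolation=2),alpha=1.7)]))
plan((.431,-.284,.15),-171,1)
E
```

```text
[[0.5685 0.0839]
 [0.5119 0.0931]] -9.208288177211596 0.05740311841889561
[[0.5652 0.0578]
 [0.5075 0.065 ]] -7.058728656656456 0.058194123742593334
[[0.5626 0.0336]
 [0.5037 0.0389]] -5.109693146324749 0.059074341383677904
[[0.5613 0.0099]
 [0.501  0.0149]] -4.77639418686367 0.06058604704042783
[[ 0.5597 -0.0123]
 [ 0.4969 -0.0069]] -4.907042905757828 0.06302713460235701
[[ 0.555  -0.0461]
 [ 0.4938 -0.0391]] -6.536964527459151 0.061598281018372995
ydir [0.1151 0.9783] yaw -6.712343017363544 origin [0.5322 0.0241] resid [[-0.4337 -0.3904]
 [ 0.3586  0.7806]
 [ 0.6283  1.1252]
 [-0.4888 -1.599 ]
 [-0.1617 -1.1587]
 [ 0.0972  1.2424]]
time: 7.92
tool_pos: [0.429, -0.2822, 0.13]
tcp_rot: [2.39, -2.039, -0.009]
wrist_force: [-0.0, -0.4, 0.9]
width: 1.0
grip_force: 0.0
t 8.03 tcp [ 0.431  -0.284   0.1329] yaw -170.98790920445782 tilt [ 0.0003 -0.0001 -1.    ] turn 0.00021102419139662487 q6 134.8295669975688
[-0.0, -0.0, -0.0171, 0.0002]
```

View pics/v3.png

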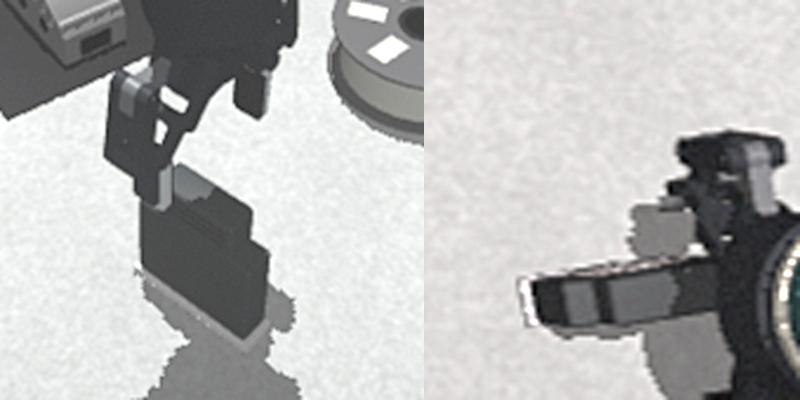

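The fingers straddle the grip: near finger at (160,190), far finger at (250,100). I'll descend and pinch.

```bash
python3 jog.py '[[0,0,0.035,0],[0,0,0.015,0],[0,0,0,0]]'
python3 jog.py '[[0,0,0,0],[0,0,0,0],[0,0,0,0],[0,0,0,0],[0,0,0,0]]' 0.0 50
python3 -c "
from h import *
plan((.431,-.284,.081),-171,1)"
```

```text
time: 8.4
tool_pos: [0.43, -0.2841, 0.082]
tcp_rot: [2.388, -2.042, -0.003]
wrist_force: [-0.5, 0.0, 1.3]
width: 1.002
grip_force: 0.0
time: 9.02
tool_pos: [0.4312, -0.2851, 0.0832]
tcp_rot: [-2.387, 2.042, -0.003]
wrist_force: [0.0, 0.8, 3.8]
width: 0.27
grip_force: 50.4
t 9.03 tcp [ 0.4312 -0.2851  0.0832] yaw -171.08910092497186 tilt [ 0.0014 -0.001  -1.    ] turn -0.0015551045073314285 q6 134.85105421790476
[-0.0011, 0.0, 0.0022, -0.0016]
```

```bash
python3 jog.py '[[0,0,0,0],[0,0,0.005,0],[0,0,0,0]]' 0.5
python3 jog.py '[[0,0,0,0],[0,0,0,0],[0,0,0,0],[0,0,0,0]]' 0.0 50
python3 jog.py '[[0,0,-0.03,0],[0,0,-0.06,0],[0,0,-0.06,0],[0,0,-0.01,0],[0,0,0,0]]'
python3 - <<'E'
from h import *
a=np.radians(-6.4);yd=np.array([-np.sin(a),np.cos(a)]);o=np.array([.5325,.0238])
h=.098; s=.03
for th in (0,14.8,20):
    t=np.radians(th); y=.03746+(h+.004)*np.sin(t)+s*np.cos(t); z=.05572+(h+.004)*np.cos(t)-s*np.sin(t)
    print(th,"TCP",o+yd*y,z-.0187)
y=.03746+(h+.004)*np.sin(np.radians(20))+s*np.cos(np.radians(20))
p=o+yd*y
plan((p[0],p[1],.21),-6.4,16)
E
```

```text
time: 9.4
tool_pos: [0.4297, -0.2841, 0.0764]
tcp_rot: [2.387, -2.042, -0.003]
wrist_force: [0.5, 0.1, -0.5]
width: 0.499
grip_force: 0.0
time: 9.9
tool_pos: [0.4303, -0.2845, 0.0772]
tcp_rot: [2.387, -2.042, -0.001]
wrist_force: [-0.5, -0.2, -2.0]
width: 0.269
grip_force: 49.7
time: 10.52
tool_pos: [0.4305, -0.2846, 0.2375]
tcp_rot: [2.387, -2.042, 0.001]
wrist_force: [0.8, 0.3, -2.9]
width: 0.27
grip_force: 49.8
0 TCP [0.54   0.0908] 0.13902
14.8 TCP [0.5428 0.1157] 0.12797261289958115
20 TCP [0.5437 0.1237] 0.12260804302039263
t 10.53 tcp [ 0.4305 -0.2846  0.2375] yaw -171.08407084649863 tilt [ 0.0005 -0.0005 -1.    ] turn -2.874279261859006 q6 134.85113030179875
[-0.0241, -0.0109, 0.0017, -0.1796]
[-0.0218, -0.0151, 0.0017, -0.1796]
[-0.0187, -0.0187, 0.0017, -0.1796]
[-0.0151, -0.0218, 0.0017, -0.1796]
[-0.0109, -0.0241, 0.0017, -0.1796]
[-0.0065, -0.0257, 0.0017, -0.1796]
[-0.0018, -0.0264, 0.0017, -0.1796]
[0.003, -0.0263, 0.0017, -0.1796]
[0.0076, -0.0254, 0.0017, -0.1796]
[0.012, -0.0236, 0.0017, -0.1796]
[0.0161, -0.0211, 0.0017, -0.1796]
[0.0196, -0.0178, 0.0017, -0.1796]
[0.0224, -0.0141, 0.0017, -0.1796]
[0.0246, -0.0098, 0.0017, -0.1796]
[0.026, -0.0053, 0.0017, -0.1796]
[0.0265, -0.0006, 0.0017, -0.1796]
```

Run:
```python
from h import *
a=np.radians(-6.4);yd=np.array([-np.sin(a),np.cos(a)]);o=np.array([.5325,.0238])
p=o+yd*.051
plan((p[0],p[1],.19),-6.4,16)
```

```text
t 10.53 tcp [ 0.4305 -0.2846  0.2375] yaw -171.08407084649863 tilt [ 0.0005 -0.0005 -1.    ] turn -2.874279261859006 q6 134.85113030179875
[-0.0211, -0.0101, 0.003, -0.1796]
[-0.019, -0.0137, 0.003, -0.1796]
[-0.0162, -0.0169, 0.003, -0.1796]
[-0.0129, -0.0195, 0.003, -0.1796]
[-0.0092, -0.0215, 0.003, -0.1796]
[-0.0052, -0.0228, 0.003, -0.1796]
[-0.0011, -0.0234, 0.003, -0.1796]
[0.0031, -0.0232, 0.003, -0.1796]
[0.0072, -0.0223, 0.003, -0.1796]
[0.0111, -0.0206, 0.003, -0.1796]
[0.0146, -0.0183, 0.003, -0.1796]
[0.0176, -0.0154, 0.003, -0.1796]
[0.0201, -0.012, 0.003, -0.1796]
[0.0219, -0.0082, 0.003, -0.1796]
[0.0231, -0.0042, 0.003, -0.1796]
[0.0234, 0.0, 0.003, -0.1796]
```

```bash
python3 jog.py '[[-0.021,-0.01,0.003,-0.18],[-0.019,-0.014,0.003,-0.18],[-0.016,-0.017,0.003,-0.18],[-0.013,-0.02,0.003,-0.18],[-0.009,-0.022,0.003,-0.18]]'
python3 jog.py '[[-0.005,-0.023,0.003,-0.18],[-0.001,-0.023,0.003,-0.18],[0.003,-0.023,0.003,-0.18],[0.007,-0.022,0.003,-0.18],[0.011,-0.021,0.003,-0.18]]'
python3 jog.py '[[0.015,-0.018,0.003,-0.18],[0.018,-0.015,0.003,-0.18],[0.02,-0.012,0.003,-0.18],[0.022,-0.008,0.003,-0.18],[0.023,-0.004,0.003,-0.18]]'
python3 jog.py '[[0.023,0,0.003,-0.174],[0,0,0,0],[0,0,0,0]]'
python3 - <<'E'
from h import *
import cv2
a=np.radians(-6.4);yd=np.array([-np.sin(a),np.cos(a)]);o=np.array([.5325,.0238])
p=o+yd*.051
plan((p[0],p[1],.15),-6.4,1)
b=imaging.read_camera("side")[:,:,::-1];t=imaging.read_camera("top")[:,:,::-1];cv2.imwrite("pics/s4.png",b)
cv2.imwrite("pics/v4.png",np.hstack([cv2.convertScaleAbs(cv2.resize(b[130:290,190:350],(500,500),interpolation=2),alpha=1.7),cv2.convertScaleAbs(cv2.resize(t[160:300,240:324],(300,500),interpolation=2),alpha=1.7)]))
E
```

```text
time: 11.15
tool_pos: [0.4631, -0.1704, 0.2184]
tcp_rot: [-3.039, 0.791, 0.011]
wrist_force: [0.6, -0.3, -2.5]
width: 0.27
grip_force: 49.7
time: 11.78
tool_pos: [0.496, -0.0591, 0.2034]
tcp_rot: [-3.08, -0.609, 0.01]
wrist_force: [0.8, 0.7, -3.7]
width: 0.271
grip_force: 49.8
time: 12.4
tool_pos: [0.5304, 0.0521, 0.1883]
tcp_rot: [-2.507, -1.887, 0.009]
wrist_force: [0.4, -0.7, -3.6]
width: 0.274
grip_force: 49.8
time: 12.78
tool_pos: [0.5376, 0.073, 0.187]
tcp_rot: [-2.342, -2.09, 0.006]
wrist_force: [-0.2, -0.7, -2.3]
width: 0.272
grip_force: 49.7
t 12.78 tcp [0.5376 0.073  0.187 ] yaw -6.503166018655349 tilt [-0.0044 -0.0009 -1.    ] turn -0.001800586701709725 q6 11.643415221111006
[0.0015, 0.0004, 0.037, -0.0018]
```

View pics/v4.png

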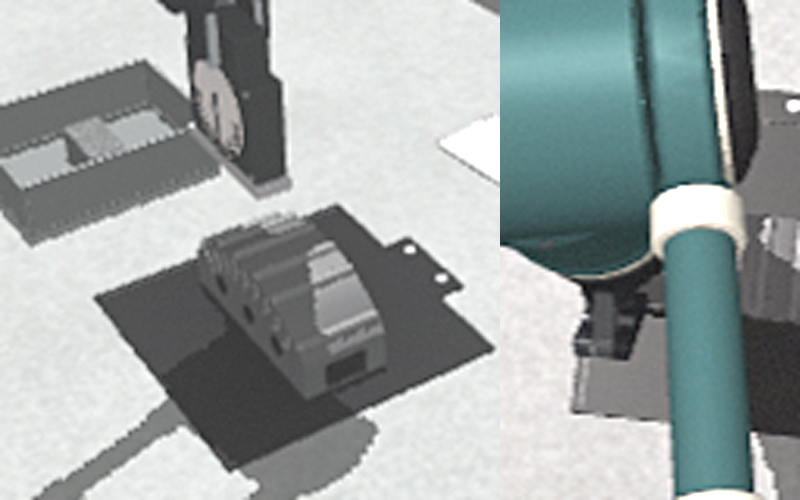

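The gauge is held level over the tread, dial facing the side camera at crop (220,110). Next I lower it slowly onto the ribs.

```bash
python3 jog.py '[[0.001,0,0.03,0],[0,0,0.008,0],[0,0,0,0]]' - 30
python3 jog.py '[[0,0,0.003,0],[0,0,0,0]]'
python3 jog.py '[[0,0,0.002,0],[0,0,0,0]]'
```

```text
time: 13.25
tool_pos: [0.5386, 0.074, 0.1507]
tcp_rot: [-2.343, -2.092, 0.003]
wrist_force: [0.1, -0.6, -2.0]
width: 0.272
grip_force: 49.7
time: 13.5
tool_pos: [0.5399, 0.0745, 0.1491]
tcp_rot: [2.342, 2.093, 0.001]
wrist_force: [0.9, 0.6, -2.2]
width: 0.273
grip_force: 49.7
time: 13.75
tool_pos: [0.5394, 0.0746, 0.1465]
tcp_rot: [2.342, 2.094, 0.0]
wrist_force: [0.3, 0.3, -2.4]
width: 0.275
grip_force: 49.7
```

```bash
python3 jog.py '[[0,0,0.002,0],[0,0,0,0]]' 0.0 30
python3 jog.py '[[0,0,0.002,0],[0,0,0,0]]'
```

```text
time: 14.0
tool_pos: [0.5392, 0.0745, 0.1442]
tcp_rot: [-2.342, -2.094, 0.001]
wrist_force: [-0.4, -0.2, -1.9]
width: 0.275
grip_force: 49.7
time: 14.25
tool_pos: [0.5397, 0.0747, 0.1431]
tcp_rot: [2.342, 2.093, 0.001]
wrist_force: [-1.3, 1.7, 3.1]
width: 0.272
grip_force: 50.4
```

```bash
python3 jog.py '[[0,0,0,0],[0,0,0,0]]' 0.1 25
python3 jog.py '[[0.0045,0,0.002,0],[0.0045,0,0.002,0],[0,0,0,0]]'
python3 jog.py '[[0.0045,0,0.0022,0],[0.0045,0,0.0023,0],[0,0,0,0]]'
python3 - <<'E'
from h import *
import cv2
b=imaging.read_camera("side")[:,:,::-1];cv2.imwrite("pics/s5.png",b)
print(bot.read_state()["torque"],proj("side",[[.545,.12,.15],[.545,.12,.06]]))
E
```

```text
time: 14.88
tool_pos: [0.5404, 0.0832, 0.1393]
tcp_rot: [2.341, 2.094, -0.001]
wrist_force: [-4.0, -1.1, 7.3]
width: 0.271
grip_force: 51.7
time: 15.25
tool_pos: [0.5413, 0.0921, 0.1344]
tcp_rot: [2.341, 2.094, -0.001]
wrist_force: [-3.2, -0.5, 5.9]
width: 0.273
grip_force: 52.0
[-0.3855  0.6504 -0.1356] [[254.3636 153.4658]
 [257.9011 189.1942]]
```

```bash
python3 jog.py '[[0.004,0,0.002,0],[0.0042,0,0.0022,0],[0,0,0,0]]'
python3 jog.py '[[0.0047,0,0.002,0],[0.0047,0,0.002,0],[0,0,0,0]]'
python3 - <<'E'
from h import *
import cv2
b=imaging.read_camera("side")[:,:,::-1];cv2.imwrite("pics/s6.png",b)
cv2.imwrite("pics/v6.png",cv2.convertScaleAbs(cv2.resize(b[130:230,205:305],(600,600),interpolation=2),alpha=2))
E
```

```text
time: 15.68
tool_pos: [0.5428, 0.1004, 0.1299]
tcp_rot: [2.341, 2.094, 0.0]
wrist_force: [-1.1, -1.6, 2.5]
width: 0.27
grip_force: 52.3
time: 16.05
tool_pos: [0.5442, 0.1101, 0.1262]
tcp_rot: [2.341, 2.093, 0.002]
wrist_force: [-0.1, -1.1, 5.2]
width: 0.275
grip_force: 52.9
```

View pics/v6.png

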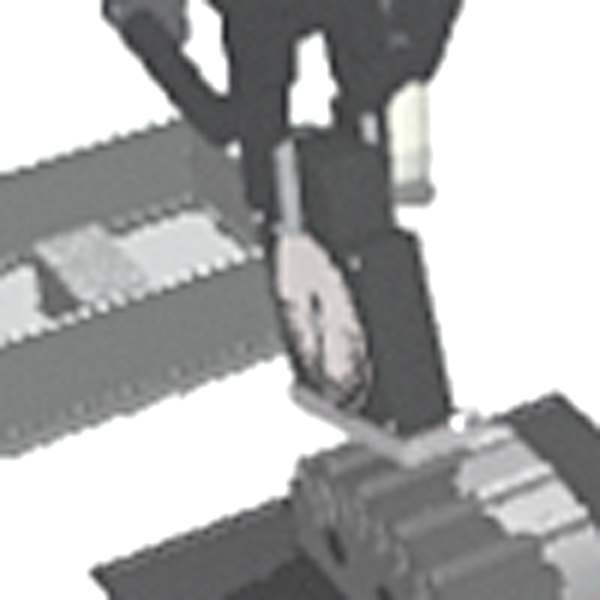

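The gauge is leaning towards the tongue on the ribs, front base edge from crop (295,392) to (405,462) and dial at (322,320). Next I measure the lean by casting onto the dial-side plane.

```bash
cat > lean.py <<'E'
from h import *
import cv2,sys
a=np.radians(-6.4);yd=np.array([-np.sin(a),np.cos(a),0]);xd=np.array([np.cos(a),np.sin(a),0])
def castx(uv,tcp,off):
    c=imaging.camera_info("side");T=c["extrinsics"];K=c["intrinsics"]
    d=np.c_[np.atleast_2d(uv),np.ones(len(np.atleast_2d(uv)))]@np.linalg.inv(K).T@T[:3,:3].T
    o=T[:3,3];k=((tcp-o)@xd+off)/(d@xd);P=o+d*k[:,None];return np.c_[(P-tcp)@yd,P[:,2]]
def ang(p,q): return np.degrees(np.arctan2(q[1]-p[1],q[0]-p[0]))
def meas(f):
    tcp=bot.read_state()["tool_pos"]
    b=cv2.imread(f)
    rc=proj("side",tcp+yd*-.005+np.array([0,0,-.04])-xd*.012)[0];
    lo=b.astype(int)
    m=((lo[:,:,2]-lo[:,:,0]>4)&(lo[:,:,2]>85)).astype(np.uint8)
    u,v=rc.astype(int);w=np.zeros_like(m);w[v-22:v+26,u-20:u+20]=1;m*=w
    n,lab,st,ce=cv2.connectedComponentsWithStats(m);i=1+np.argmax(st[1:,4]);print("dial",st[i],ce[i])
    cs=cv2.findContours((lab==i).astype(np.uint8),0,1)[0];c=max(cs,key=len)[:,0]
    P=castx(c,tcp,-.012);e=cv2.fitEllipse(cv2.convexHull((P*1000).astype(np.float32)));print("dial in plane mm",e,"tcp y0 z",tcp[2])
    return tcp,b
if __name__=="__main__":
    tcp,b=meas(sys.argv[1])
    P=castx([(205+x/6,130+y/6) for x,y in [(295,395),(405,465)]],tcp,-.013);print(P,"base edge deg",-ang(P[1],P[0])+180, np.linalg.norm(P[0]-P[1]))
    x0,y0=sys.argv[2:4] if len(sys.argv)>2 else (245,165)
    g=cv2.cvtColor(b,cv2.COLOR_BGR2GRAY);print(g[165:215,246:282].tolist() if 0 else "")
E
python3 lean.py pics/s6.png
```

```text
dial [259 186   4   2   4] [260.5 186.5]Traceback (most recent call last):
  File "lean.py", line 21, in <module>
    tcp,b=meas(sys.argv[1])
          ~~~~^^^^^^^^^^^^^
  File "lean.py", line 18, in meas
    P=castx(c,tcp,-.012);e=cv2.fitEllipse(cv2.convexHull((P*1000).astype(np.float32)));print("dial in plane mm",e,"tcp y0 z",tcp[2])
                           ~~~~~~~~~~~~~~^^^^^^^^^^^^^^^^^^^^^^^^^^^^^^^^^^^^^^^^^^^^^
cv2.error: OpenCV(4.12.0) /io/opencv/modules/imgproc/src/shapedescr.cpp:361: error: (-201:Incorrect size of input array) There should be at least 5 points to fit the ellipse in function 'fitEllipseNoDirect'
```

Run:
```python
import cv2
b=cv2.imread("pics/s6.png");g=b.max(2)
print("     "+" ".join("%3d"%u for u in range(246,284)))
for v in range(166,212): print(v,":"," ".join("%3d"%g[v,u] for u in range(246,284)))
```

```text
246 247 248 249 250 251 252 253 254 255 256 257 258 259 260 261 262 263 264 265 266 267 268 269 270 271 272 273 274 275 276 277 278 279 280 281 282 283
166 :  62  78  78  36  35  46  76  94  85  55  38  39  42  42  44  44  44  45  45  44  45  45  45  41  60 112 143 139 138 135 134 134 133 134 133 131 130 130
167 :  61  61  49  36  51  71  83  93  85  50  35  40  42  41  44  45  45  45  44  44  45  45  44  42  53  91 122 128 131 137 134 132 132 132 131 131 132 130
168 :  61  55  42  38  54  81  87  88  84  59  43  34  40  40  42  45  46  45  42  44  43  41  42  40  37  39  66  86 108 139 133 132 131 130 132 133 133 133
169 :  63  56  45  38  33  66  99  96  96  92  77  41  34  40  43  44  44  45  42  43  40  41  42  41  43  40  38  32  76 126 134 132 131 130 133 133 132 132
170 :  67  62  46  38  35  75 112 108 108 110 104  75  42  36  40  43  42  40  42  43  41  42  43  44  45  46  44  38  57 106 137 132 131 133 135 134 132 133
171 :  75  93  81  36  41  83 112 105 105 106 106 102  78  45  38  41  42  41  41  43  46  45  46  45  46  44  45  41  53 104 138 134 134 134 135 134 133 134

[... 5619 characters left out ...]
  49  49  48  50  64  79  85  80  67  64  65  63  62  58  67  91  96
208 : 140 139 141 141 141 142 147 133  87  66  53  49  49  56  69  64  58  54  50  50  51  49  54  56  56  60  63  64  64  64  63  61  57  53  49  71  97  93
209 : 141 141 142 141 140 142 139 112  75  68  56  53  55  53  58  52  50  51  50  51  55  57  61  65  67  67  66  63  63  59  57  53  53  54  62  84  96  94
210 : 140 141 140 140 139 142 127  74  42  55  63  55  63  58  52  54  52  52  54  60  65  65  68  68  66  63  60  56  55  54  54  55  55  54  67  89  98  95
211 : 138 140 141 140 143 148 133  79  47  56  61  55  64  68  54  58  55  52  58  69  70  66  64  63  60  55  54  53  55  55  53  56  55  54  51  73  97  85
```

```bash
cat > lean.py <<'E'
from h import *
import cv2,sys
a=np.radians(-6.4);yd=np.array([-np.sin(a),np.cos(a),0]);xd=np.array([np.cos(a),np.sin(a),0])
def castx(uv,tcp,off):
    c=imaging.camera_info("side");T=c["extrinsics"];K=c["intrinsics"]
    d=np.c_[np.atleast_2d(uv),np.ones(len(uv))]@np.linalg.inv(K).T@T[:3,:3].T
    o=T[:3,3];k=((tcp-o)@xd+off)/(d@xd);P=o+d*k[:,None];return np.c_[(P-tcp)@yd,P[:,2]]
def cross(line,x0,th):   # sub-pixel crossings upward through th
    i=np.where((line[:-1]<th)&(line[1:]>=th))[0];return [x0+k+(th-line[k])/(line[k+1]-line[k]) for k in i]
def meas(b,tcp,du=0,dv=0):
    g=b.max(2).astype(float)
    B=[(u,c[0]) for u in range(254+du,262+du) if (c:=cross(g[194+dv:206+dv,u],194+dv,110))]
    E=[(c[0],v) for v in range(171+dv,196+dv) if (c:=cross(g[v,268+du:285+du],268+du,90))]
    r=[]
    for L,off in((B,-.013),(E,.012)):
        P=castx(np.array(L,float),tcp,off);vx,vy,x,y=cv2.fitLine((P*1e3).astype(np.float32),cv2.DIST_HUBER,0,.01,.01).ravel()
        t=np.degrees(np.arctan(-vy/vx)) if off<0 else np.degrees(np.arctan(vx/vy));r.append((round(float(t),2),len(L)))
    print("lean base edge, case edge:",r)
if __name__=="__main__":
    s=bot.read_state();b=cv2.imread(sys.argv[1]);meas(b,s["tool_pos"],*map(int,sys.argv[2:]))
    print(castx([(253.2,196.8),(272.5,207.5)],s["tool_pos"],-.013),s["tool_pos"][2])
E
python3 lean.py pics/s6.png; python3 -c "
from lean import *
b=cv2.imread('pics/s4.png');p=np.array([.5376,.073,.187]);print('level check',proj('side',p))"
```

```text
lean base edge, case edge: [(17.43, 8), (16.58, 25)]
[[ 0.0108  0.0441]
 [-0.0797  0.0711]] 0.12629795506814404
level check [[262.9627 147.5029]]
```

```bash
python3 -c "
from lean import *
b=cv2.imread('pics/s4.png');p=np.array([.5376,.073,.187])
for dv in(-24,-20): meas(b,p,0,dv)"
python3 jog.py '[[0.0035,0,0.0016,0],[0,0,0,0],[0,0,0,0]]'
python3 -c "
from lean import *
b=imaging.read_camera('side')[:,:,::-1];cv2.imwrite('pics/s7.png',b)"
python3 lean.py pics/s7.png 0 2
```

```text
time: 16.48
tool_pos: [0.5447, 0.1135, 0.1248]
tcp_rot: [2.341, 2.093, 0.002]
wrist_force: [-0.1, -1.0, 5.8]
width: 0.27
grip_force: 53.1
lean base edge, case edge: [(17.37, 8), (17.54, 25)]
[[ 0.0074  0.044 ]
 [-0.083   0.071 ]] 0.1247855403910676Traceback (most recent call last):
  File "<string>", line 4, in <module>
    for dv in(-24,-20): meas(b,p,0,dv)
                        ~~~~^^^^^^^^^^
  File "lean.py", line 16, in meas
    P=castx(np.array(L,float),tcp,off);vx,vy,x,y=cv2.fitLine((P*1e3).astype(np.float32),cv2.DIST_HUBER,0,.01,.01).ravel()
  File "lean.py", line 6, in castx
    d=np.c_[np.atleast_2d(uv),np.ones(len(uv))]@np.linalg.inv(K).T@T[:3,:3].T
      ~~~~~^^^^^^^^^^^^^^^^^^^^^^^^^^^^^^^^^^^^
    res = self.concatenate(tuple(objs), axis=axis)
ValueError: all the input array dimensions except for the concatenation axis must match exactly, but along dimension 0, the array at index 0 has size 1 and the array at index 1 has size 0
```

```bash
python3 -c "
from lean import *
b=cv2.imread('pics/s4.png');p=np.array([.5376,.073,.187]);g=b.max(2).astype(float)
B=[(u,c[-1]) for u in range(255,272) if (c:=cross(g[165:200,u],165,112))]
E=[(c[0],v) for v in range(158,184) if (c:=cross(g[v,270:295],270,90))]
print(np.array(B).round(1).tolist(),np.array(E[::6]).round(1).tolist())
for L,off in((B,-.013),(E,.012)):
    P=castx(np.array(L,float),p,off);vx,vy,x,y=cv2.fitLine((P*1e3).astype(np.float32),cv2.DIST_HUBER,0,.01,.01).ravel()
    print(np.degrees(np.arctan(-vy/vx)),np.degrees(np.arctan(vx/vy)))
"
```

```text
[[255.0, 187.7], [256.0, 187.0], [257.0, 187.1], [258.0, 186.7], [259.0, 186.0], [260.0, 185.5], [261.0, 182.7], [262.0, 183.9], [263.0, 185.0], [264.0, 186.0], [265.0, 186.9], [266.0, 187.9], [267.0, 188.9], [268.0, 189.9], [269.0, 190.9], [270.0, 191.9], [271.0, 192.9]] [[279.8, 158.0], [280.3, 164.0], [280.6, 170.0], [280.8, 176.0], [280.9, 182.0]]
23.81487 -66.18513
88.558334 -1.4416591
```

```bash
python3 -c "
from lean import *
b=cv2.imread('pics/s4.png');p=np.array([.5376,.073,.187]);g=b.max(2).astype(float)
B=[(u,c[-1]) for u in range(262,272) if (c:=cross(g[165:200,u],165,112))]
P=castx(np.array(B,float),p,-.013);print(np.degrees(np.arctan(np.polyfit(P[:,0],P[:,1],1)[0]))*-1)
for v in range(150,186,5): print(v,g[v,266:286].astype(int).tolist())
"
```

```text
-0.3890076322553595
150 [45, 44, 44, 45, 43, 45, 45, 45, 42, 41, 102, 149, 142, 139, 139, 139, 140, 139, 139, 138]
155 [44, 44, 43, 43, 44, 44, 44, 44, 45, 43, 43, 37, 46, 92, 131, 140, 137, 140, 142, 140]
160 [36, 56, 72, 62, 44, 44, 46, 44, 44, 44, 46, 45, 44, 34, 97, 146, 139, 136, 134, 132]
165 [84, 33, 42, 43, 44, 44, 45, 45, 43, 46, 45, 43, 45, 36, 75, 124, 137, 135, 133, 132]
170 [85, 81, 34, 43, 45, 46, 44, 45, 46, 44, 45, 45, 43, 40, 59, 109, 138, 133, 134, 134]
175 [73, 92, 33, 42, 42, 46, 43, 44, 43, 45, 44, 45, 46, 41, 44, 100, 142, 137, 134, 135]
180 [40, 39, 43, 42, 44, 44, 44, 45, 44, 45, 43, 46, 45, 42, 33, 95, 144, 139, 136, 135]
185 [86, 74, 50, 44, 48, 42, 44, 45, 43, 43, 43, 44, 43, 41, 39, 80, 127, 140, 138, 138]
```

```bash
python3 jog.py '[[0,0,0.0008,0],[0,0,0,0],[0,0,0,0]]'
python3 -c "
from lean import *
b=imaging.read_camera('side')[:,:,::-1];cv2.imwrite('pics/s8.png',b)"
python3 lean.py pics/s8.png 0 2
```

```text
time: 16.9
tool_pos: [0.5449, 0.1136, 0.1247]
tcp_rot: [2.341, 2.093, 0.003]
wrist_force: [-1.7, -1.1, 9.4]
width: 0.272
grip_force: 53.7
lean base edge, case edge: [(18.01, 8), (17.81, 25)]
[[ 0.0076  0.0438]
 [-0.0829  0.0708]] 0.12468241961821683
```

```bash
python3 jog.py '[[0.0015,0,0.001,0],[0,0,0,0],[0,0,0,0]]'
python3 -c "
from lean import *
b=imaging.read_camera('side')[:,:,::-1];cv2.imwrite('pics/s9.png',b)"
python3 lean.py pics/s9.png -1 2
```

```text
time: 17.32
tool_pos: [0.5451, 0.1153, 0.1236]
tcp_rot: [2.341, 2.093, 0.003]
wrist_force: [-1.3, 0.3, 8.7]
width: 0.273
grip_force: 53.8
lean base edge, case edge: [(17.06, 8), (18.13, 25)]
[[ 0.006   0.0438]
 [-0.0845  0.0707]] 0.12362896789345273
```

```bash
cat > lean2.py <<'E'
from lean import *
def lines(f,tcp):
    g=cv2.GaussianBlur(cv2.imread(f).max(2),(3,3),0).astype(float);out={}
    L=[]
    for u in range(252,275):
        v0=197.3+.553*(u-254)+2*0
        col=g[:,u];w=np.arange(int(v0)-3,int(v0)+5);d=np.abs(np.gradient(col))[w]
        k=np.argmax(d[1:-1])+1;den=d[k-1]-2*d[k]+d[k+1];L.append((u,w[k]+(.5*(d[k-1]-d[k+1])/den if den else 0)))
    L=np.array(L);P=castx(L,tcp,-.013)*1e3
    keep=np.ones(len(P),bool)
    for _ in range(6):
        c=np.polyfit(P[keep,0],P[keep,1],1);r=P[:,1]-np.polyval(c,P[:,0]);keep=np.abs(r)<max(.8,2*np.median(np.abs(r)))
    E=np.array([(c[0],v) for v in range(174,198) if (c:=cross(g[v,268:285],268,90))]);Q=castx(E,tcp,.012)*1e3
    c2=np.polyfit(Q[:,1],Q[:,0],1)
    print(f,"base",np.degrees(np.arctan(-c[0])).round(2),"n",keep.sum(),"span",P[keep,0].min().round(),P[keep,0].max().round(),"rms",r[keep].std().round(2),"case",np.degrees(np.arctan(c2[0])).round(2))
T={"6":[.5442,.1101,.1263],"7":[.5447,.1135,.1248],"8":[.5449,.1136,.1247],"9":[.5451,.1153,.1236]}
if __name__=="__main__":
    for k in sys.argv[1:]: lines(f"pics/s{k}.png",np.array(T.get(k,bot.read_state()["tool_pos"])))
E
python3 lean2.py 6 7 8 9
python3 - <<'E'
from lean import *
# dial-frame check: where would gauge features fall for given lean (base mid known from corners)
for k in "9":
    g=cv2.imread(f"pics/s{k}.png").max(2)
    for v in range(172,202,1): print(v,g[v,246:270].tolist())
E
```

```text
pics/s6.png base -89.8 n 15 span -82.0 17.0 rms 0.39 case 16.51
pics/s7.png base -89.8 n 14 span -77.0 14.0 rms 0.4 case 17.26
pics/s8.png base -89.8 n 14 span -81.0 14.0 rms 0.4 case 17.33
pics/s9.png base -89.8 n 14 span -83.0 13.0 rms 0.41 case 18.29
172 [77, 82, 60, 30, 74, 112, 106, 105, 103, 104, 106, 105, 86, 42, 38, 45, 59, 61, 44, 44, 44, 45, 45, 45]
173 [62, 60, 53, 31, 74, 112, 106, 106, 104, 105, 104, 106, 102, 72, 32, 41, 58, 61, 44, 44, 45, 47, 45, 45]
174 [62, 64, 59, 34, 73, 112, 106, 106, 104, 105, 105, 104, 109, 94, 39, 36, 42, 45, 43, 45, 44, 44, 44, 46]
175 [64, 65, 59, 40, 74, 112, 106, 106, 105, 105, 105, 105, 108, 103, 77, 49, 39, 41, 44, 46, 46, 46, 45, 45]
176 [64, 65, 61, 43, 67, 106, 108, 105, 106, 104, 105, 105, 106, 109, 99, 59, 35, 40, 44, 47, 44, 45, 46, 45]
177 [64, 65, 63, 52, 51, 92, 108, 106, 107, 106, 105, 105, 106, 108, 101, 74, 37, 40, 42, 44, 45, 46, 46, 46]
178 [65, 65, 65, 57, 48, 86, 111, 106, 107, 102, 88, 95, 108, 107, 111, 96, 48, 36, 42, 45, 45, 45, 45, 44]
179 [64, 64, 66, 59, 52, 85, 114, 108, 109, 95, 49, 73, 109, 106, 107, 102, 72, 34
[... 1705 characters left out ...]
80, 58, 71, 67, 37, 42, 43, 43]
196 [134, 133, 137, 139, 138, 139, 130, 97, 80, 83, 78, 66, 54, 47, 57, 59, 40, 69, 73, 38, 39, 42, 42, 42]
197 [134, 133, 137, 138, 139, 142, 136, 110, 77, 77, 82, 83, 80, 73, 72, 67, 40, 51, 47, 33, 42, 41, 42, 43]
198 [136, 137, 137, 137, 138, 142, 143, 135, 111, 95, 80, 77, 81, 79, 73, 64, 53, 54, 34, 36, 40, 41, 39, 39]
199 [139, 139, 137, 136, 136, 138, 140, 141, 141, 130, 112, 95, 81, 77, 82, 81, 73, 67, 60, 47, 40, 38, 61, 73]
200 [140, 141, 138, 136, 135, 135, 135, 136, 140, 143, 139, 128, 112, 94, 81, 79, 83, 85, 82, 73, 62, 45, 68, 88]
201 [138, 138, 139, 139, 138, 137, 135, 136, 137, 139, 138, 140, 140, 129, 110, 91, 84, 80, 84, 85, 81, 71, 62, 59]
```

```bash
sed -i 's/E=np.array(\[(c\[0\],v) for v in range(174,198) if (c:=cross/E=np.array([(cc[0],v) for v in range(174,198) if (cc:=cross/' lean2.py
python3 lean2.py 6 7 8 9
python3 - <<'E'
from lean import *
g=cv2.GaussianBlur(cv2.imread("pics/s4.png").max(2),(3,3),0).astype(float)
p=np.array([.5376,.073,.187])
E=np.array([(c[0],v) for v in range(160,184) if (c:=cross(g[v,270:290],270,90))]);Q=castx(E,p,.012)
print("level case",np.degrees(np.arctan(np.polyfit(Q[:,1],Q[:,0],1)[0])))
E
```

```text
pics/s6.png base 17.25 n 15 span -82.0 17.0 rms 0.39 case 16.51
pics/s7.png base 17.65 n 14 span -77.0 14.0 rms 0.4 case 17.26
pics/s8.png base 18.11 n 14 span -81.0 14.0 rms 0.4 case 17.33
pics/s9.png base 18.95 n 14 span -83.0 13.0 rms 0.41 case 18.29
level case -1.5706969677942542
```

```bash
python3 jog.py '[[0.001,0,0.0007,0],[0,0,0,0]]'
python3 jog.py '[[0,0,-0.0004,0],[0,0,0,0],[0,0,0,0],[0,0,0,0]]'
python3 - <<'E'
from lean2 import *
b=imaging.read_camera('side')[:,:,::-1];cv2.imwrite('pics/s10.png',b)
tcp=bot.read_state()["tool_pos"];lines('pics/s10.png',tcp)
# rectify the dial plane for a look: 6 px/mm
K=[(tcp+yd*y-xd*.012)*[1,1,0]+[0,0,z] for y,z in((.03,.15),(-.1,.15),(-.1,.04),(.03,.04))]
H=cv2.getPerspectiveTransform(proj("side",np.array(K)).astype(np.float32),np.float32([(0,0),(650,0),(650,550),(0,550)]))
w=cv2.convertScaleAbs(cv2.warpPerspective(b,H,(650,550),flags=2),alpha=1.9)
cv2.imwrite("pics/v10.png",w)
E
```

```text
time: 17.62
tool_pos: [0.5452, 0.1164, 0.1229]
tcp_rot: [2.341, 2.093, 0.004]
wrist_force: [-1.1, 0.3, 7.9]
width: 0.273
grip_force: 53.8
time: 18.12
tool_pos: [0.5452, 0.1163, 0.123]
tcp_rot: [2.341, 2.093, 0.004]
wrist_force: [0.0, -0.8, 7.0]
width: 0.274
grip_force: 53.5
pics/s10.png base 19.74 n 15 span -84.0 12.0 rms 0.64 case 19.16
```

View pics/v10.png

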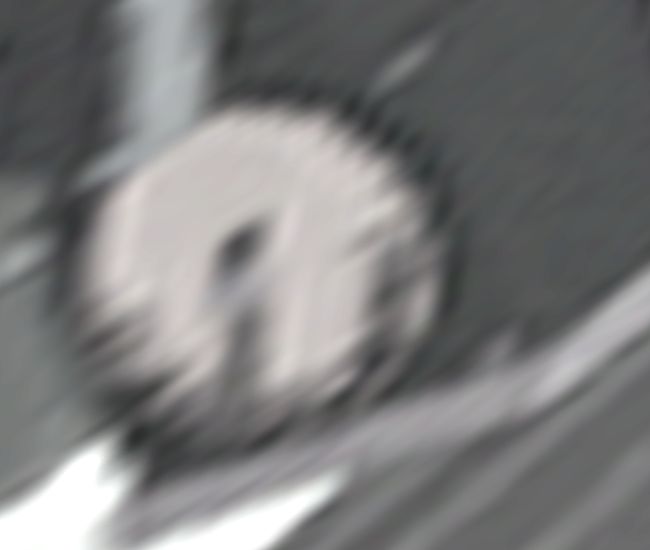

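The rectified dial shows the pointer hanging plumb from (240,245) to (240,400) and the base edge sloping about 19–20°. I'll ease the push slightly, check that it holds steady, and hand in.

```bash
python3 jog.py '[[0,0,-0.0005,0],[0,0,0,0],[0,0,0,0],[0,0,0,0],[0,0,0,0]]'
python3 jog.py '[[0,0,0,0],[0,0,0,0],[0,0,0,0],[0,0,0,0],[0,0,0,0]]'
python3 - <<'E'
from lean2 import *
b=imaging.read_camera('side')[:,:,::-1];cv2.imwrite('pics/s11.png',b)
lines('pics/s11.png',bot.read_state()["tool_pos"])
E
```

```text
time: 18.8
tool_pos: [0.5451, 0.1162, 0.1231]
tcp_rot: [2.341, 2.093, 0.003]
wrist_force: [1.5, 0.4, 4.7]
width: 0.271
grip_force: 53.4
time: 19.42
tool_pos: [0.5451, 0.1162, 0.1231]
tcp_rot: [2.341, 2.093, 0.003]
wrist_force: [1.1, -0.5, 5.4]
width: 0.272
grip_force: 53.4
pics/s11.png base 19.47 n 16 span -84.0 12.0 rms 0.68 case 19.18
```

```bash
python3 -c "
from workcell import bot, imaging
print(bot.finish_job())"
```

```text
the job is handed in; nothing more can be done
None
```

I handed the job in at about 19.5 s. The support block is in the scrap tray, and the gauge is still gripped, pressing lightly (about 8 N) on the tread's ribs and leaning about 20° towards the tongue. That lean is a camera estimate, good to about 1°: the raw edge fits read 19.2–19.5°, or about 20° after correcting for their error with the gauge held level. I never read the pointer against the 20° mark itself.

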